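# Push the card box back into its row

### The job

The blue card box has been pulled out of the row of card boxes on the desk. Without picking it up, push it along the desk with the fingers back onto its light-blue mark at the end of the row, so that its back is flush against the wooden shelf, its side is flush against the neighbouring box and it stands square. Leave everything else on the desk where it stands, and finish with the robot clear of it all.

Things in the scene. Friction and masses are not known exactly. Their poses are not given: they have to be found in the camera images.
- blue_box: loose blue index-card box with a closed lid, plain vertical sides, 130 long (its x) x 90 wide (its y) x 62 mm high, about 0.4 kg; it slides on the desk. Origin: centre of its underside. Its +x side is its back, which goes against the shelf; its -x side, with a paper label, is its front. It starts turned by up to about 25 degrees from square, somewhere in front of its mark, off to either side by up to about 40 mm, with its origin 100 to 155 mm short of the mark.
- mark: flat light-blue mark painted on the desk, 130 x 90 mm, the footprint of the blue box at home. Origin: its centre, on the desk. Its x points at the shelf (at right angles to the shelf's front face), its y runs along the shelf. The far short edge lies on the foot of the shelf's front face; one long edge lies along the neighbouring box. It is at the left or the right end of the row; the pen pot is at the other end.
- shelf: fixed low wooden desk shelf, 160 (x) x 700 (y) x 55 mm high, with a phone and other things on it. Origin: centre of its underside. Its front face, the stop for the boxes, is at x = -80 mm in its frame and faces the robot (turned by up to 8 degrees).
- green_box: loose green card box, same size as the blue one, origin at the centre of its underside; it stands in the row, back against the shelf. Green and grey stand side by side, in either order, between the pen pot and the mark; the blue box's neighbour is whichever is next to the mark. They back up against the pen pot and so hardly give.
- grey_box: loose grey card box, same size and frame as the green one, the other one of the row.
- penpot: fixed black steel pen pot, 120 (x) x 90 (y) x 95 mm high, pens standing up to 150 mm, at the far end of the row from the mark. Origin: centre of its underside.
- mug: bystander: white mug, 76 mm across, 88 mm high, handle at its +y; stands in front of the pen pot. Origin: centre of its underside.
- stapler: bystander: red and black stapler, 36 (x) x 130 (y) x 46 mm high, in front of the pen pot, nearer the robot than the mug. Origin: centre of its underside.
- note_pad: bystander: orange note pad, 76 x 76 x 27 mm, out to one side. Origin: centre of its underside.
- calculator: bystander: black calculator, 145 (x) x 85 (y) x 21 mm high, out to the other side from the note pad. Origin: centre of its underside.
Things that resemble listed ones, but are neither listed nor needed, are in the scene too. Leave any orange look-alike of the blue_box alone.

How it is judged:
By the outcome, as a careful person would: the job done as asked, in the order asked, and still so for the second after the job is handed in, with the robot touching nothing.
It also fails if it takes over 64 s, if anything falls off the work surface, if the arm or the gripper's body presses on something with over 40 N, if the wrist force passes 120 N, or if a joint passes its speed limit or range.

### The arm

A 7-joint arm with a two-finger parallel gripper is mounted at the origin on the work surface. World frame = base frame: x ahead of the robot, y to its left, z up, the work surface at z = 0. Lengths are in m, angles in degrees, forces in N, time in s.
With the tool pointing down it reaches from about 0.425 to 0.875 m from the base axis. Payload 4.7 kg.
Tool frame: the origin (TCP) lies between the finger pads; the fingertips stand 8 mm ahead of it and the grasp point (between the pads) lies 11 mm behind it; z points along the fingers, y is the line along which they close (so a half turn about z gives the same grasp; the last joint's range is limited). The gripper opens to 87 mm and grips with 3 to 60 N. Pads are 19 mm wide; open, the fingers measure 117 mm over their backs; the gripper's body (75 mm by 190 mm) begins 51 mm behind the grasp point.
Start: joints at [0.808, 18.392, -4.016, 83.108, 1.295, 78.541, -3.26], TCP at [0.65, -0, 0.231] pointing down, gripper open.
Joint ranges: [-163.93, 163.93], [-17.29, 119.83], [-79.2, 71.16], [3.27, 140.29], [-89.18, 269.18], [5.43, 117.66], [-154.24, 154.24]. Speed limits (degrees/s): [147.25, 147.25, 180, 180, 180, 180, 180].

### API

Orientations are given as [roll, pitch, yaw] about the fixed x, y, z axes, in that order (R = Rz(yaw) Ry(pitch) Rx(roll)).
In Python, from cell import env, viewer gives the robot as it stands. The module is installed in compiled form; this text tells all that it offers.
- The arm moves only by the tool arm_command, never from a script. Its argument "series" is a list of rows, each a list of 2 entries, a list of its own where there are three numbers: the shift along the tool's x, y, z in mm, then the turn about the tool's z in rad. A call has exactly 5 rows; each row is the pose to reach, as a shift and turn from the pose commanded when the call began, along the tool's axes at that moment; what a row does not reach only later rows make up. A row lasts 1/10 s, in which the tool goes at most 50 mm and 8.59 degrees, less where a joint would pass 70% of its speed; a pose out of reach is approached as far as the arm can. A call with a gripper value outside its range is refused whole. "grip" is the gripper command: -1 is fully open, 1 is shut, values between are in proportion, set as the call begins (left out, the last holds). The fingers move at their own pace and stop on an object; "grip_force" is the grip in N (left out, the last holds). Time passes only in rows, so rows that repeat a pose let the fingers close, or fill a call up. It gives the time, the measured TCP pose, the force, the opening and the grip force at its end, in the units of the state.
- env.get_obs(): the state, without advancing time (a new reading comes with each control period).
- viewer.read_camera(name): name is "scene" or "side" or "wrist"; returns (picture, depth): 384x512x3 uint8, blue, green, red; 384x512 float32, m along the optical axis (not along the pixel's ray), 0 where there is no reading.
- viewer.calibration(name): a dict with "K" (3x3 intrinsics, pixels), "dist" ([k1, k2, p1, p2, k3] as OpenCV has them; the pictures are not rectified), "T" (4x4, takes a point from camera to world coordinates); the wrist camera has in their place "hand_eye" (4x4, takes a point from camera to tool coordinates, whose origin is the TCP and whose axes are the flange's). Camera axes: x right, y up, looking along -z (the intrinsics and any distortion apply to the point x, -y, -z); pixel columns grow to the right and rows downward; lengths in m; the calibration is good to about 2 mm. A picture is of the moment at which its call begins: read the wrist's pose just before it. calibration takes no time and is no camera call.
- env.sign_off(): hands the job in; it is judged then, once.
The state is a dict: "time_s": time; "qpos": joint angles; "joint_velocities": joint speeds; "effort": joint torques, N m; "tool_pos": TCP position; "tool_rot": TCP orientation; "force": force on the tool from outside, world axes, zero at the start; "wrist_torque": the same for the moment, N m; "grip_width": finger opening in m; "grasp_force": force on a finger pad.
Only numpy, scipy, OpenCV 4.12 (cv2) and the standard library are available. Lean on these libraries where they do the work, as an engineer would, in place of code of your own. Each camera call takes 0.05 s, during which the arm holds its last target. There are 200 camera calls.

## Working session

There is one attempt and no reset: what is moved stays moved. The work goes in short steps, Python scripts to look and compute and a tool call to move; the robot and the scene stay as the last step left them, time stands still between calls to the robot, and variables do not carry over. Pictures are saved under pics/ and viewed, at most 10 in all, crops included, and the job is handed in when it is done.

Besides the shell and the picture viewer there is one more tool, called after ">>>" as name(argument=value, ...), one argument or row to a line, values as JSON. arm_command: Moves the arm, as the interface text tells. Its arguments: {"type":"object","properties":{"series":{"type":"array"},"grip":{"type":"number"},"grip_force":{"type":"number"}},"required":["series"]}

```bash
mkdir -p pics
cat > h.py <<'E'
import numpy as np, cv2
from cell import env, viewer
from scipy.spatial.transform import Rotation as R
def look(name):
    o=env.get_obs(); im,d=viewer.read_camera(name); c=viewer.calibration(name)
    if name=="wrist":
        T=np.eye(4); T[:3,:3]=R.from_euler('xyz',o['tool_rot'],degrees=True).as_matrix(); T[:3,3]=o['tool_pos']
        c['T']=T@np.array(c['hand_eye'])
    return im,d,c
def rays(c,px):
    px=np.asarray(px,float).reshape(-1,1,2)
    n=cv2.undistortPoints(px,np.array(c['K']),np.array(c['dist'])).reshape(-1,2)
    v=np.c_[n[:,0],-n[:,1],-np.ones(len(n))]
    T=np.array(c['T']); return T[:3,3],v@T[:3,:3].T
def onplane(c,px,z):
    o,v=rays(c,px); return o+v*((z-o[2])/v[:,2])[:,None]
def cloud(c,d):
    h,w=d.shape; u,v=np.meshgrid(np.arange(w),np.arange(h))
    o,r=rays(c,np.stack([u.ravel(),v.ravel()],1)); return (o+r*d.reshape(-1,1)).reshape(h,w,3)
E
python3 - <<'E'
from h import *
o=env.get_obs(); print(o)
for n in ("scene","side"):
    im,d,c=look(n); cv2.imwrite(f"pics/{n}0.png",im); np.savez(f"pics/{n}0.npz",im=im,d=d,**{k:np.array(c[k]) for k in("K","dist","T")}); print(n,c['T'])
E
```

```text
{'time_s': 0.0, 'qpos': array([ 0.80726489, 18.43761201, -4.0129506 , 83.17545829,  1.29644207,
       78.54204512, -3.26013569]), 'joint_velocities': array([ 0.06005556, -0.00964009,  0.00139727,  0.06129222, -0.05318955,
       -0.09548775, -0.14881156]), 'effort': array([-2.58547143e-04, -4.91284704e+01, -4.03903294e-01, -3.12526345e+01,
       -6.40594075e-02,  4.37659642e-02,  1.61017233e-04]), 'tool_pos': array([ 6.49449959e-01, -8.10029373e-05,  2.29472708e-01]), 'tool_rot': array([-1.79890200e+02,  8.11132900e-03,  9.00002077e+01]), 'force': array([ 0.52751218,  1.13384809, -0.06873255]), 'wrist_torque': array([-0.01033332,  0.03820994, -0.0190508 ]), 'grasp_force': 0.0, 'grip_width': 0.08691237040578291}
scene [[ 0.213355   -0.78577875  0.58054405  1.17449338]
 [ 0.97685851  0.18074624 -0.11436014 -0.12729995]
 [-0.01506939  0.59150871  0.80615778  0.95720645]
 [ 0.          0.          0.          1.        ]]
side [[-0.99286319  0.08715791 -0.08140143  0.41951702]
 [-0.11912078 -0.69192692  0.7120726   0.86323451]
 [ 0.00573892  0.71668727  0.69737108  0.90288436]
 [ 0.          0.          0.          1.        ]]
```

View pics/scene0.png

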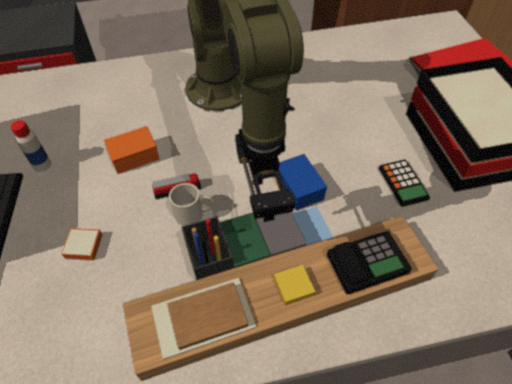

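View pics/side0.png

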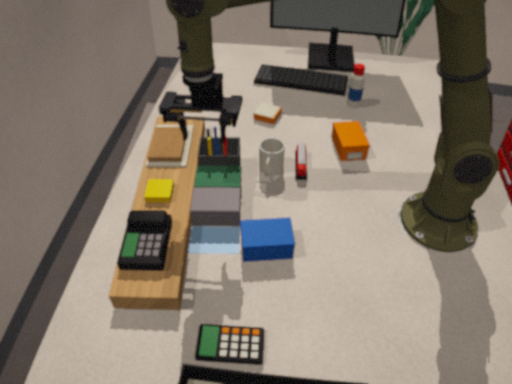

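The scene camera shows the row pen pot (207,248), green (245,240), grey (281,233), then the light-blue mark (315,222) at the +y end. The blue box is at (302,180). An orange look-alike at (132,150) has to be left alone, as does the orange note pad. In the side view the blue box is at (267,240), the mark at (215,238) and grey at (216,207). Blue is the only blue box, and it lies in front of the mark.

```bash
cat > meas.py <<'E'
from h import *
def mask(im,P,kind):
    hsv=cv2.cvtColor(im,cv2.COLOR_BGR2HSV); H,S,V=[hsv[...,i].astype(int) for i in range(3)]; z=P[...,2]
    if kind=='blue': m=(H>100)&(H<125)&(S>150)&(abs(z-.062)<.008)
    if kind=='mark': m=(H>92)&(H<118)&(S>50)&(S<170)&(V>110)&(abs(z)<.008)
    if kind=='grey': m=(S<60)&(V<150)&(abs(z-.062)<.006)
    if kind=='green': m=(H>50)&(H<90)&(S>80)&(abs(z-.062)<.006)
    if kind=='wood': m=(H>8)&(H<25)&(S>70)&(abs(z-.055)<.006)
    m&=(P[...,0]>.4)&(P[...,0]<1.1)&(abs(P[...,1])<.5)
    m=cv2.morphologyEx(m.astype(np.uint8),cv2.MORPH_OPEN,np.ones((3,3)))
    n,l,s,_=cv2.connectedComponentsWithStats(m)
    return l==1+np.argmax(s[1:,4]) if n>1 else m>0
ZH=dict(blue=.062,mark=0,grey=.062,green=.062,wood=.055)
def rect(c,m,z):
    cs,_=cv2.findContours(m.astype(np.uint8),0,1); k=max(cs,key=cv2.contourArea).reshape(-1,2)
    p=onplane(c,k,z)[:,:2]
    r=cv2.minAreaRect((p*1000).astype(np.float32)); b=cv2.boxPoints(r); return r,b,p
def report(names=("scene","side"),kinds=ZH):
    for n in names:
        im,d,c=look(n); P=cloud(c,d)
        for k in kinds:
            m=mask(im,P,k)
            if m.sum()<30: print(n,k,'none'); continue
            r,b,p=rect(c,m,ZH[k]); u=np.argwhere(m).mean(0)[::-1]
            print(n,k,int(m.sum()),'px',u.round(),'z',np.median(P[m][:,2]).round(4),'c',np.round(r[0],1),'size',np.round(r[1],1),'ang',round(r[2],1),'corn',b.round().tolist())
E
python3 -c "
from meas import *
report()"
```

```text
scene blue 1245 px [301. 177.] z 0.0606 c [480.6 141.1] size [129.1  90.5] ang 11.7 corn [[408.0, 172.0], [427.0, 84.0], [553.0, 110.0], [535.0, 199.0]]
scene mark 795 px [312. 225.] z -0.0007 c [598.  144.5] size [98.7 67.7] ang 6.4 corn [[545.0, 173.0], [553.0, 105.0], [651.0, 116.0], [643.0, 184.0]]
scene grey 1275 px [281. 233.] z 0.0609 c [636.7  45.9] size [106.9  90.2] ang 7.1 corn [[578.0, 84.0], [589.0, -5.0], [695.0, 8.0], [684.0, 97.0]]
scene green 1517 px [245. 240.] z 0.061 c [636.3 -44.4] size [126.   88.6] ang 6.4 corn [[569.0, -7.0], [579.0, -95.0], [704.0, -81.0], [694.0, 7.0]]
scene wood 11294 px [272. 291.] z 0.0541 c [772.8  17.5] size [163.3 696.8] ang 6.7 corn [[651.0, 354.0], [733.0, -338.0], [895.0, -319.0], [813.0, 373.0]]
side blue 1326 px [266. 234.] z 0.061 c [472.4 153.9] size [122.7  87.8] ang 11.5 corn [[404.0, 185.0], [421.0, 99.0], [541.0, 123.0], [524.0, 209.0]]
side mark 664 px [218. 235.] z -0.0005 c [606.3 124.2] size [112.8  55.2] ang 7.4 corn [[547.0, 144.0], [554.0, 90.0], [666.0, 104.0], [659.0, 159.0]]
side grey 1190 px [216. 199.] z 0.0609 c [618.6  51.9] size [128.2  89.8] ang 7.2 corn [[549.0, 88.0], [561.0, -1.0], [688.0, 15.0], [677.0, 104.0]]
side green 848 px [218. 176.] z 0.0611 c [629.7 -39.9] size [120.9  79.3] ang 7.2 corn [[565.0, -8.0], [575.0, -87.0], [695.0, -72.0], [685.0, 7.0]]
side wood 5234 px [163. 230.] z 0.0539 c [766.1  37.2] size [160.4 675.2] ang 6.7 corn [[647.0, 363.0], [726.0, -307.0], [885.0, -289.0], [806.0, 382.0]]
```

>>> arm_command(
  series=[
    [[14,-20,-6],0.146],
    [[28,-40,-12],0.292],
    [[42,-60,-18],0.438],
    [[56,-80,-24],0.584],
    [[70,-100,-30],0.73],
  ],
  grip=-1,
)

```text
time_s: 0.7
tool_pos: [0.549, 0.0705, 0.2606]
tool_rot: [-180.0, 0.0, 47.8]
force: [0.4, 0.1, 0.1]
grip_width: 0.0871
grasp_force: 0.0
```

>>> arm_command(
  series=[
    [[-1,-26,-8],0.145],
    [[-3,-51,-16],0.29],
    [[-4,-77,-24],0.435],
    [[-6,-102,-32],0.58],
    [[-7,-128,-40],0.72],
  ],
)

```text
time_s: 1.2
tool_pos: [0.449, 0.1505, 0.3008]
tool_rot: [180.0, -0.0, 6.6]
force: [0.5, 0.6, -0.1]
grip_width: 0.0871
grasp_force: 0.0
```

Run:
```python
from meas import *
o=env.get_obs(); print(o['tool_pos'],o['tool_rot'],o['qpos'])
im,d,c=look("wrist"); cv2.imwrite("pics/w1.png",im); print(c['hand_eye'])
report(("scene","side","wrist"))
```

```text
[0.44895894 0.15052624 0.30077001] [ 1.79986861e+02 -6.30976834e-04  6.57317543e+00] [ -13.14532921   -4.33038269   -8.08785366  100.39827917   -0.5992086
   83.89223412 -104.57343691]
[[ 5.98269062e-04  9.64255530e-01  2.64973422e-01  7.27939064e-02]
 [ 9.99999556e-01 -3.84011300e-04 -8.60402434e-04 -7.62716276e-05]
 [-7.27895017e-04  2.64973819e-01 -9.64255332e-01 -1.54463631e-01]
 [ 0.00000000e+00  0.00000000e+00  0.00000000e+00  1.00000000e+00]]
scene blue 1257 px [300. 177.] z 0.0606 c [480.7 141.2] size [129.3  90.3] ang 11.7 corn [[408.0, 172.0], [427.0, 84.0], [553.0, 110.0], [535.0, 199.0]]
scene mark 384 px [318. 223.] z -0.0004 c [595.7 161.1] size [97.9 33.8] ang 6.7 corn [[545.0, 172.0], [549.0, 139.0], [646.0, 150.0], [642.0, 184.0]]
scene grey 1653 px [279. 228.] z 0.0609 c [624.7  44.7] size [130.4  90.5] ang 6.7 corn [[555.0, 82.0], [565.0, -8.0], [695.0, 7.0], [684.0, 97.0]]
scene green 1525 px [245. 239.] z 0.0611 c [636.3 -43.3] size [126.4  86.4] ang 6.3 corn [[569.0, -7.0], [578.0, -93.0], [704.0, -79.0], [694.0, 7.0]]
scene wood 11237 px [271. 291.] z 0.0542 c 
[... 922 characters left out ...]
 size [119.7  85.3] ang 11.4 corn [[410.0, 176.0], [427.0, 92.0], [544.0, 116.0], [527.0, 199.0]]
wrist mark 4228 px [285.  59.] z 0.001 c [610.5 137.1] size [130.3  88.1] ang 6.9 corn [[541.0, 173.0], [551.0, 86.0], [680.0, 101.0], [670.0, 189.0]]
wrist grey 6871 px [352.  52.] z 0.0624 c [620.4  47.6] size [128.8  93.4] ang 6.4 corn [[551.0, 87.0], [562.0, -6.0], [690.0, 8.0], [679.0, 101.0]]
wrist green 5344 px [415.  54.] z 0.0625 c [631.7 -42.2] size [125.9  87.5] ang 5.9 corn [[565.0, -5.0], [574.0, -92.0], [699.0, -79.0], [690.0, 8.0]]
wrist wood 240 px [275.   1.] z 0.0531 c [672.2 163.7] size [  2.6 126.7] ang 7.3 corn [[663.0, 226.0], [679.0, 101.0], [682.0, 101.0], [665.0, 227.0]]
```

View pics/w1.png

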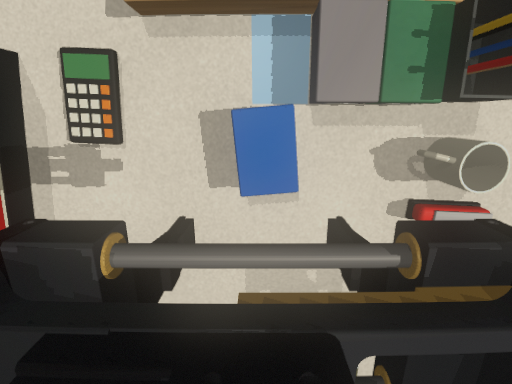

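The wrist view shows blue at (267,146), the mark at (285,59) with grey at (352,52) on its right, and the shelf edge along the top. The blue box is centred near (0.479,0.146), yaw 11.5°. The mark is at (0.6105,0.137), yaw 6.9°. The box front sits at the arm's inner reach, so I'll first push with one open finger and keep the TCP off to +y.

>>> arm_command(
  series=[
    [[-12,-8,25],0],
    [[-24,-16,50],0],
    [[-36,-24,75],0],
    [[-48,-32,100],0],
    [[-58,-37,120],0],
  ],
)

```text
time_s: 1.9
tool_pos: [0.3873, 0.1789, 0.1784]
tool_rot: [180.0, 0.1, 6.9]
force: [0.2, 0.3, 0.3]
grip_width: 0.0872
grasp_force: 0.0
```

>>> arm_command(
  series=[
    [[0,0,35],0],
    [[0,0,70],0],
    [[0,0,100],0],
    [[0,0,100],0],
    [[0,0,100],0],
  ],
)

```text
time_s: 2.4
tool_pos: [0.3883, 0.1792, 0.0805]
tool_rot: [180.0, 0.1, 6.9]
force: [0.8, 0.7, -0.1]
grip_width: 0.0868
grasp_force: 0.0
```

>>> arm_command(
  series=[
    [[0,0,20],0],
    [[0,0,40],0],
    [[0,0,55],0],
    [[0,0,55],0],
    [[0,0,55],0],
  ],
)

```text
time_s: 2.9
tool_pos: [0.3894, 0.1802, 0.0271]
tool_rot: [-180.0, -0.1, 6.9]
force: [0.8, -0.4, -0.5]
grip_width: 0.087
grasp_force: 0.0
```

>>> arm_command(
  series=[
    [[8,0,0],0],
    [[16,0,0],0],
    [[24,0,0],0],
    [[32,0,0],0],
    [[40,0,0],0],
  ],
)

```text
time_s: 3.4
tool_pos: [0.4283, 0.1847, 0.0256]
tool_rot: [180.0, 0.0, 6.9]
force: [-5.1, -1.0, 3.1]
grip_width: 0.0869
grasp_force: 2.2
```

Run:
```python
from meas import *
im,d,c=look("wrist"); cv2.imwrite("pics/w2.png",im)
report(("scene","side","wrist"),("blue","grey"))
```

```text
scene blue 1335 px [306. 187.] z 0.0607 c [516.2 146.8] size [130.9  90.5] ang 13.6 corn [[442.0, 175.0], [463.0, 87.0], [590.0, 118.0], [569.0, 206.0]]
scene grey 1655 px [279. 228.] z 0.0608 c [624.6  44.6] size [130.3  90.7] ang 6.6 corn [[555.0, 82.0], [565.0, -8.0], [695.0, 7.0], [684.0, 97.0]]
side blue 1174 px [247. 234.] z 0.061 c [518.3 162.6] size [111.2  90.6] ang 9.7 corn [[456.0, 198.0], [471.0, 109.0], [581.0, 127.0], [566.0, 217.0]]
side grey 594 px [205. 199.] z 0.061 c [636.5  52.2] size [92.4 94. ] ang 6.8 corn [[585.0, 93.0], [596.0, 0.0], [688.0, 11.0], [677.0, 104.0]]
wrist blue 47299 px [357. 113.] z 0.0623 c [501.8 150.2] size [108.8  88.2] ang 13.1 corn [[439.0, 181.0], [459.0, 95.0], [565.0, 120.0], [545.0, 205.0]]
wrist grey 348 px [352. 278.] z 0.0668 c [428.9 138.4] size [13.1  9.3] ang 8.8 corn [[422.0, 142.0], [423.0, 133.0], [436.0, 135.0], [435.0, 144.0]]
```

>>> arm_command(
  series=[
    [[-8,0,0],0],
    [[-16,0,-15],0],
    [[-16,0,-40],0],
    [[-16,0,-65],0],
    [[-16,0,-85],0],
  ],
)

```text
time_s: 4.1
tool_pos: [0.4116, 0.1829, 0.1119]
tool_rot: [-180.0, -0.1, 7.0]
force: [0.3, -0.7, -1.5]
grip_width: 0.087
grasp_force: 0.0
```

>>> arm_command(
  series=[
    [[10,-7,0],-0.14],
    [[30,-14,0],-0.28],
    [[50,-22,0],-0.42],
    [[75,-30,0],-0.56],
    [[98,-37,0],-0.7],
  ],
)

```text
time_s: 4.6
tool_pos: [0.505, 0.2319, 0.1107]
tool_rot: [180.0, -0.0, 47.4]
force: [-0.4, 0.8, 0.5]
grip_width: 0.0868
grasp_force: 0.0
```

>>> arm_command(
  series=[
    [[0,0,0],-0.145],
    [[0,0,0],-0.29],
    [[0,0,0],-0.435],
    [[0,0,0],-0.58],
    [[0,0,0],-0.725],
  ],
)

```text
time_s: 5.1
tool_pos: [0.504, 0.2314, 0.1105]
tool_rot: [180.0, 0.0, 89.0]
force: [0.2, 1.3, 0.8]
grip_width: 0.0868
grasp_force: 0.0
```

>>> arm_command(
  series=[
    [[0,0,0],-0.145],
    [[0,0,0],-0.145],
    [[0,0,0],-0.145],
    [[0,0,0],-0.145],
    [[0,0,0],-0.145],
  ],
  grip=-0.3,
)

```text
time_s: 5.6
tool_pos: [0.5045, 0.2313, 0.1106]
tool_rot: [180.0, 0.0, 96.8]
force: [-0.2, 0.2, -0.7]
grip_width: 0.059
grasp_force: 0.0
```

Run:
```python
from meas import *
o=env.get_obs(); print(o['tool_pos'],o['tool_rot'],o['qpos'],o['grip_width'])
report(("scene","side","wrist"),("blue","grey"))
```

```text
[0.50453585 0.23133544 0.11062063] [1.79982532e+02 3.43420418e-03 9.68001507e+01] [-10.55925047  13.20413312 -18.90931136 104.55276769   4.77666901
  62.99844063 -24.37429856] 0.059029797725032467
scene blue 1336 px [307. 187.] z 0.0606 c [518.  147.6] size [129.3  90.9] ang 13.6 corn [[444.0, 177.0], [466.0, 88.0], [591.0, 119.0], [570.0, 207.0]]
scene grey 1656 px [279. 228.] z 0.0609 c [624.6  44.7] size [130.2  90.5] ang 6.7 corn [[555.0, 82.0], [565.0, -8.0], [695.0, 7.0], [684.0, 97.0]]
side blue 337 px [249. 241.] z 0.061 c [510.7 185.2] size [61.5 40.6] ang 7.2 corn [[478.0, 202.0], [483.0, 161.0], [544.0, 169.0], [539.0, 209.0]]
side grey 554 px [206. 196.] z 0.0611 c [632.1  53.6] size [100.7  89.8] ang 7.2 corn [[576.0, 92.0], [588.0, 3.0], [688.0, 15.0], [676.0, 104.0]]
wrist blue 2545 px [260. 280.] z 0.0624 c [512.8 167.8] size [101.4  22.1] ang 6.9 corn [[461.0, 173.0], [464.0, 151.0], [564.0, 163.0], [562.0, 185.0]]
wrist grey none
```

>>> arm_command(
  series=[
    [[0,0,25],0],
    [[0,0,50],0],
    [[0,0,75],0],
    [[0,0,85],0],
    [[0,0,85],0],
  ],
)

```text
time_s: 6.25
tool_pos: [0.5034, 0.2308, 0.0241]
tool_rot: [-179.8, 0.0, 96.9]
force: [-0.1, 0.6, -0.4]
grip_width: 0.0565
grasp_force: 0.0
```

>>> arm_command(
  series=[
    [[-10,0,0],0],
    [[-20,0,0],0],
    [[-30,0,0],0],
    [[-38,0,0],0],
    [[-44,0,0],0],
  ],
)

```text
time_s: 6.75
tool_pos: [0.5108, 0.1879, 0.0268]
tool_rot: [179.9, -0.1, 96.8]
force: [-1.1, 4.1, 4.8]
grip_width: 0.0567
grasp_force: 2.2
```

Run:
```python
from meas import *
im,d,c=look("scene"); cv2.imwrite("pics/s3.png",cv2.resize(im[100:300,180:400],None,fx=3,fy=3,interpolation=2)[:600,:660])
report(("scene","side","wrist"),("blue","grey"))
```

```text
scene blue 1236 px [297. 188.] z 0.0606 c [515.4 124. ] size [129.8  86.9] ang 6.9 corn [[446.0, 159.0], [456.0, 73.0], [585.0, 89.0], [575.0, 175.0]]
scene grey 1656 px [279. 228.] z 0.0608 c [624.8  44.6] size [130.6  90.5] ang 6.6 corn [[555.0, 82.0], [565.0, -8.0], [695.0, 7.0], [684.0, 97.0]]
side blue none
side grey 876 px [210. 199.] z 0.061 c [628.2  52.8] size [108.9  97.1] ang 7.2 corn [[568.0, 94.0], [580.0, -2.0], [688.0, 11.0], [676.0, 108.0]]
wrist blue 1413 px [260. 285.] z 0.0597 c [511.6 177.2] size [58.   7.7] ang 6.9 corn [[482.0, 178.0], [483.0, 170.0], [541.0, 177.0], [540.0, 185.0]]
wrist grey 270 px [199. 278.] z 0.067 c [480.3 176.6] size [ 7.1 13.3] ang 2.7 corn [[476.0, 183.0], [477.0, 170.0], [484.0, 170.0], [484.0, 183.0]]
```

View pics/s3.png

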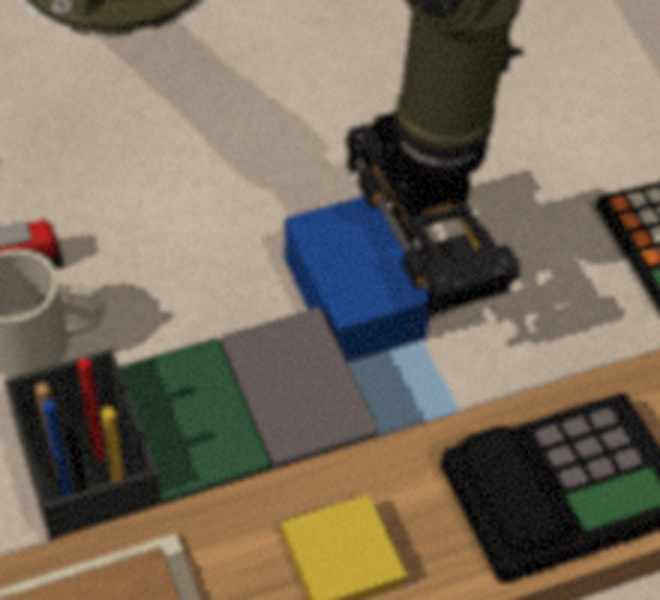

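The box is now square (6.9°), with about 3 mm of gap to the line of the grey box's side. In the crop the blue box sits directly in front of the mark. Next is the push from the front.

>>> arm_command(
  series=[
    [[8,0,0],0],
    [[16,0,-10],0],
    [[16,0,-40],0],
    [[16,0,-70],0],
    [[16,0,-85],0],
  ],
)

```text
time_s: 7.45
tool_pos: [0.5089, 0.2052, 0.1136]
tool_rot: [179.8, -0.1, 97.0]
force: [0.4, -0.0, 1.3]
grip_width: 0.0561
grasp_force: 0.0
```

>>> arm_command(
  series=[
    [[-12,-19,0],0.14],
    [[-28,-38,0],0.28],
    [[-44,-57,0],0.42],
    [[-60,-77,0],0.56],
    [[-74,-97,0],0.7],
  ],
  grip=0.1,
)

```text
time_s: 7.95
tool_pos: [0.4194, 0.1179, 0.1104]
tool_rot: [-180.0, 0.0, 56.5]
force: [-0.6, -0.5, 0.1]
grip_width: 0.0398
grasp_force: 0.0
```

>>> arm_command(
  series=[
    [[0,0,0],0.145],
    [[0,0,0],0.29],
    [[0,0,0],0.435],
    [[0,0,0],0.58],
    [[0,0,0],0.725],
  ],
)

```text
time_s: 8.45
tool_pos: [0.4201, 0.1188, 0.1105]
tool_rot: [180.0, 0.0, 14.9]
force: [-0.6, 0.4, -0.0]
grip_width: 0.0391
grasp_force: 0.0
```

>>> arm_command(
  series=[
    [[0,0,0],0.146],
    [[0,0,0],0.146],
    [[0,0,0],0.146],
    [[0,0,0],0.146],
    [[0,0,0],0.146],
  ],
)

```text
time_s: 8.95
tool_pos: [0.4204, 0.1185, 0.1106]
tool_rot: [180.0, 0.0, 7.0]
force: [-0.1, 0.4, 0.5]
grip_width: 0.0392
grasp_force: 0.0
```

Run:
```python
from meas import *
o=env.get_obs(); print(o['tool_pos'],o['tool_rot'],o['grip_width'])
im,d,c=look("wrist"); cv2.imwrite("pics/w4.png",im)
report(("scene","side","wrist"),("blue","grey"))
```

```text
[0.42044327 0.11848071 0.11055388] [1.79993817e+02 9.66755029e-04 6.95676175e+00] 0.03919245926983244
scene blue 1323 px [298. 188.] z 0.0606 c [515.7 125.7] size [129.9  89.9] ang 7.2 corn [[446.0, 162.0], [457.0, 73.0], [586.0, 89.0], [575.0, 178.0]]
scene grey 1635 px [279. 228.] z 0.061 c [624.6  44.6] size [130.3  90.5] ang 6.6 corn [[555.0, 82.0], [565.0, -8.0], [695.0, 7.0], [684.0, 97.0]]
side blue 1301 px [252. 227.] z 0.061 c [508.9 137. ] size [124.8  92.8] ang 7.2 corn [[441.0, 175.0], [453.0, 83.0], [577.0, 99.0], [565.0, 191.0]]
side grey 1193 px [216. 199.] z 0.061 c [618.3  53.5] size [128.   93.2] ang 7.2 corn [[549.0, 92.0], [561.0, -1.0], [688.0, 15.0], [676.0, 108.0]]
wrist blue 20558 px [259.  82.] z 0.0623 c [508.  129.4] size [121.8  88.2] ang 7.0 corn [[442.0, 166.0], [453.0, 78.0], [574.0, 93.0], [563.0, 181.0]]
wrist grey 1443 px [374.  27.] z 0.0615 c [567.3  40.9] size [25.4 93.8] ang 6.1 corn [[550.0, 86.0], [560.0, -7.0], [585.0, -4.0], [575.0, 89.0]]
```

View pics/w4.png

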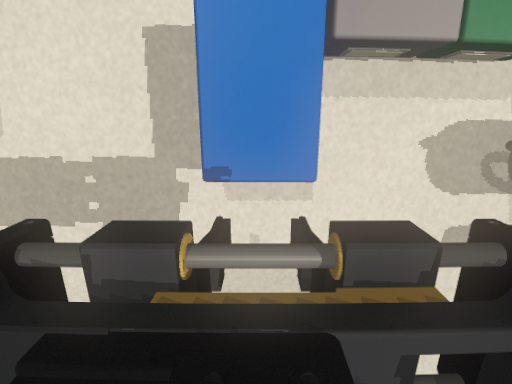

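The fingers, at (215,250) and (305,250), are centred on the box's front edge (260,180). The box is square, with a 3–4 mm gap to the grey line.

>>> arm_command(
  series=[
    [[0,0,25],0],
    [[0,0,50],0],
    [[0,0,75],0],
    [[0,0,85],0],
    [[0,0,85],0],
  ],
)

```text
time_s: 9.65
tool_pos: [0.4193, 0.1181, 0.0244]
tool_rot: [180.0, 0.2, 6.9]
force: [0.1, -0.2, 0.1]
grip_width: 0.0391
grasp_force: 0.0
```

>>> arm_command(
  series=[
    [[8,0,0],0],
    [[18,0,0],0],
    [[28,0,0],0],
    [[38,0,0],0],
    [[48,0,0],0],
  ],
)

```text
time_s: 10.15
tool_pos: [0.469, 0.1242, 0.0259]
tool_rot: [180.0, 0.0, 6.9]
force: [-3.5, -0.2, 3.7]
grip_width: 0.0388
grasp_force: 2.2
```

>>> arm_command(
  series=[
    [[10,0,0],0],
    [[20,0,0],0],
    [[30,0,0],0],
    [[40,0,0],0],
    [[48,0,0],0],
  ],
)

```text
time_s: 10.65
tool_pos: [0.5169, 0.13, 0.0255]
tool_rot: [-180.0, -0.0, 6.9]
force: [-4.2, -0.7, 3.8]
grip_width: 0.0391
grasp_force: 2.3
```

Run:
```python
from meas import *
report(("scene","wrist"),("blue","grey"))
```

```text
scene blue 1514 px [312. 213.] z 0.0607 c [596.4 135.5] size [134.5  89.6] ang 6.4 corn [[525.0, 172.0], [535.0, 83.0], [668.0, 99.0], [658.0, 188.0]]
scene grey 1669 px [279. 229.] z 0.0608 c [624.8  44.7] size [130.6  90.6] ang 6.7 corn [[555.0, 82.0], [565.0, -8.0], [695.0, 7.0], [684.0, 97.0]]
wrist blue 48019 px [259. 114.] z 0.0622 c [583.8 138.8] size [102.9  87.8] ang 6.9 corn [[527.0, 176.0], [538.0, 89.0], [640.0, 101.0], [630.0, 189.0]]
wrist grey 6587 px [391.  88.] z 0.062 c [598.1  77.5] size [90.1 32.6] ang 8.4 corn [[551.0, 87.0], [556.0, 55.0], [645.0, 68.0], [640.0, 100.0]]
```

>>> arm_command(
  series=[
    [[5,0,0],0],
    [[9,0,0],0],
    [[12,0,0],0],
    [[14,0,0],0],
    [[15,0,0],0],
  ],
)

```text
time_s: 11.25
tool_pos: [0.5308, 0.1316, 0.0254]
tool_rot: [180.0, -0.0, 6.9]
force: [-2.3, -0.7, 0.3]
grip_width: 0.039
grasp_force: 1.2
```

>>> arm_command(
  series=[
    [[0.5,0,0],0],
    [[1,0,0],0],
    [[1.5,0,0],0],
    [[2,0,0],0],
    [[2,0,0],0],
  ],
)

```text
time_s: 11.75
tool_pos: [0.5328, 0.1319, 0.0256]
tool_rot: [180.0, -0.0, 6.9]
force: [-1.9, -0.2, -0.8]
grip_width: 0.0392
grasp_force: 0.7
```

>>> arm_command(
  series=[
    [[0.5,0,0],0],
    [[1,0,0],0],
    [[1.5,0,0],0],
    [[2,0,0],0],
    [[2.5,0,0],0],
  ],
)

```text
time_s: 12.25
tool_pos: [0.5345, 0.1321, 0.0255]
tool_rot: [180.0, 0.1, 6.9]
force: [-5.9, -1.1, 2.0]
grip_width: 0.0394
grasp_force: 2.8
```

>>> arm_command(
  series=[
    [[0.3,0,0],0],
    [[0.6,0,0],0],
    [[0.9,0,0],0],
    [[1.2,0,0],0],
    [[1.5,0,0],0],
  ],
)

```text
time_s: 12.75
tool_pos: [0.5344, 0.1321, 0.0256]
tool_rot: [180.0, 0.3, 6.9]
force: [-8.7, -1.9, 6.8]
grip_width: 0.0386
grasp_force: 5.0
```

Run:
```python
from meas import *
report(("scene","side","wrist"),("blue","grey"))
```

```text
scene blue 1521 px [314. 218.] z 0.0609 c [613.4 137.9] size [129.7  89.7] ang 7.2 corn [[543.0, 174.0], [555.0, 85.0], [683.0, 102.0], [672.0, 191.0]]
scene grey 1653 px [279. 229.] z 0.0609 c [624.7  44.5] size [130.2  90.7] ang 6.7 corn [[555.0, 82.0], [565.0, -8.0], [695.0, 7.0], [684.0, 97.0]]
side blue 1034 px [207. 227.] z 0.0608 c [620.3 149.6] size [98.7 89.9] ang 7.3 corn [[566.0, 188.0], [577.0, 99.0], [675.0, 111.0], [664.0, 200.0]]
side grey 837 px [209. 199.] z 0.061 c [634.7  53.8] size [95.8 89.8] ang 7.3 corn [[582.0, 92.0], [593.0, 3.0], [688.0, 15.0], [677.0, 104.0]]
wrist blue 48317 px [259. 114.] z 0.0623 c [600.  140.8] size [102.5  87.8] ang 6.9 corn [[544.0, 178.0], [554.0, 91.0], [656.0, 103.0], [646.0, 191.0]]
wrist grey 5497 px [384. 133.] z 0.0619 c [611.7  80.7] size [94.4 29.3] ang 7.7 corn [[563.0, 89.0], [567.0, 60.0], [660.0, 73.0], [656.0, 102.0]]
```

Back is against the shelf (the tool stalled and the force rose), leaving about 3.5 mm to close sideways. I'll push from the +y side with the TCP kept forward, so the gripper body stays off the phone.

>>> arm_command(
  series=[
    [[-8,0,0],0],
    [[-16,0,0],0],
    [[-18,0,-30],0],
    [[-18,0,-65],0],
    [[-18,0,-90],0],
  ],
)

```text
time_s: 13.4
tool_pos: [0.5198, 0.1306, 0.118]
tool_rot: [-180.0, -0.2, 6.9]
force: [0.7, -0.3, -0.7]
grip_width: 0.0394
grasp_force: 0.0
```

>>> arm_command(
  series=[
    [[5,-15,0],-0.14],
    [[18,-30,0],-0.28],
    [[33,-46,0],-0.42],
    [[48,-62,0],-0.56],
    [[63,-77,0],-0.7],
  ],
  grip=0,
)

```text
time_s: 13.9
tool_pos: [0.573, 0.2152, 0.1161]
tool_rot: [179.9, -0.1, 47.3]
force: [-0.1, 0.3, -0.1]
grip_width: 0.0437
grasp_force: 0.0
```

>>> arm_command(
  series=[
    [[0,0,0],-0.145],
    [[0,0,0],-0.29],
    [[0,0,0],-0.435],
    [[0,0,0],-0.58],
    [[0,0,0],-0.725],
  ],
)

```text
time_s: 14.4
tool_pos: [0.5725, 0.2143, 0.1158]
tool_rot: [179.9, -0.0, 88.9]
force: [-0.4, 0.3, 0.9]
grip_width: 0.0437
grasp_force: 0.0
```

>>> arm_command(
  series=[
    [[0,0,0],-0.146],
    [[0,0,0],-0.146],
    [[0,0,0],-0.146],
    [[0,0,0],-0.146],
    [[0,0,0],-0.146],
  ],
)

```text
time_s: 14.9
tool_pos: [0.5722, 0.2142, 0.1156]
tool_rot: [180.0, 0.0, 96.8]
force: [0.2, -0.4, -0.3]
grip_width: 0.0432
grasp_force: 0.0
```

Run:
```python
from meas import *
o=env.get_obs(); p=o['tool_pos']*1000; print(p,o['tool_rot'],o['grip_width']); print('u',p[0]*.993+p[1]*.117,'v',-p[0]*.117+p[1]*.993)
im,d,c=look("wrist"); cv2.imwrite("pics/w5.png",im)
P=cloud(c,d); 
report(("scene","side"),("blue","grey"))
im,d,c=look("scene"); P=cloud(c,d); b=P[250:285,330:400].reshape(-1,3); U=b[:,0]*.993+b[:,1]*.117
m=b[:,2]>.065; print('phone zmax',np.percentile(b[m,2],99),'umin',np.percentile(U[m],1))
```

```text
[572.21056266 214.24414838 115.64696932] [1.79973506e+02 5.22178586e-03 9.67949469e+01] 0.04324083859521605
u 593.2716540776372 v 145.79580351385766
scene blue 1521 px [314. 218.] z 0.0609 c [615.1 137.9] size [126.6  89.2] ang 7.2 corn [[547.0, 174.0], [558.0, 86.0], [683.0, 102.0], [672.0, 190.0]]
scene grey 1652 px [278. 228.] z 0.0609 c [624.7  44.7] size [130.4  90.6] ang 6.7 corn [[555.0, 82.0], [565.0, -8.0], [695.0, 7.0], [684.0, 97.0]]
side blue 291 px [221. 232.] z 0.0606 c [584.6 165.7] size [45.3 50. ] ang 9.1 corn [[558.0, 187.0], [566.0, 137.0], [611.0, 145.0], [603.0, 194.0]]
side grey 67 px [198. 191.] z 0.0609 c [671.2  25. ] size [24.3 33.3] ang 12.5 corn [[656.0, 39.0], [663.0, 6.0], [687.0, 11.0], [679.0, 44.0]]
phone zmax 0.11019367998406114 umin 0.7470060183602723
```

View pics/w5.png

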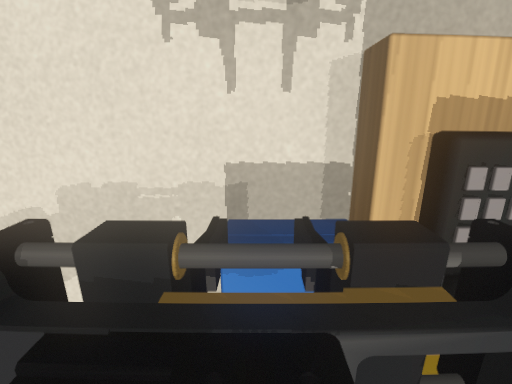

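The wrist view shows the blue side face at (265,250) between and behind the fingers, the shelf at (390,100) and the phone at (470,190). The phone lies well beyond the gripper body's reach. Descend and nudge.

>>> arm_command(
  series=[
    [[0,0,25],0],
    [[0,0,50],0],
    [[0,0,75],0],
    [[0,0,86],0],
    [[0,0,86],0],
  ],
)

```text
time_s: 15.6
tool_pos: [0.5709, 0.2137, 0.0279]
tool_rot: [-179.8, 0.0, 96.9]
force: [-0.3, -0.3, -0.3]
grip_width: 0.0433
grasp_force: 0.0
```

>>> arm_command(
  series=[
    [[-5,0,0],0],
    [[-10,0,0],0],
    [[-14,0,0],0],
    [[-17,0,0],0],
    [[-19,0,0],0],
  ],
)

```text
time_s: 16.1
tool_pos: [0.5748, 0.1947, 0.0301]
tool_rot: [180.0, 0.0, 96.8]
force: [0.5, 0.6, 0.0]
grip_width: 0.0433
grasp_force: 0.0
```

>>> arm_command(
  series=[
    [[-0.5,0,0],0],
    [[-1,0,0],0],
    [[-1.5,0,0],0],
    [[-2,0,0],0],
    [[-2.5,0,0],0],
  ],
)

```text
time_s: 16.6
tool_pos: [0.5744, 0.1942, 0.0297]
tool_rot: [180.0, -0.1, 96.9]
force: [-1.1, 4.0, 0.3]
grip_width: 0.0434
grasp_force: 1.6
```

Run:
```python
from meas import *
p=env.get_obs()['tool_pos']*1000; print('u',p[0]*.993+p[1]*.117,'v',-p[0]*.117+p[1]*.993)
report(("scene",),("blue","grey","green"))
```

```text
u 593.0794038736499 v 125.61696227666803
scene blue 1439 px [313. 219.] z 0.0608 c [615.  137.2] size [126.   88.7] ang 7.6 corn [[547.0, 173.0], [558.0, 85.0], [683.0, 102.0], [672.0, 190.0]]
scene grey 1659 px [279. 229.] z 0.0609 c [624.7  44.6] size [130.4  90.7] ang 6.6 corn [[555.0, 82.0], [565.0, -8.0], [695.0, 7.0], [684.0, 97.0]]
scene green 1528 px [245. 240.] z 0.061 c [636.7 -44.8] size [125.9  88.8] ang 6.9 corn [[569.0, -8.0], [580.0, -96.0], [705.0, -81.0], [694.0, 7.0]]
```

>>> arm_command(
  series=[
    [[-0.5,0,0],0],
    [[-1,0,0],0],
    [[-1.5,0,0],0],
    [[-2,0,0],0],
    [[-2,0,0],0],
  ],
)

```text
time_s: 17.15
tool_pos: [0.5748, 0.1911, 0.0296]
tool_rot: [-180.0, -0.0, 96.9]
force: [-1.8, 4.3, 1.4]
grip_width: 0.044
grasp_force: 2.0
```

>>> arm_command(
  series=[
    [[-0.5,0,0],0],
    [[-1,0,0],0],
    [[-1.5,0,0],0],
    [[-1.5,0,0],0],
    [[-1.5,0,0],0],
  ],
)

```text
time_s: 17.65
tool_pos: [0.5751, 0.1896, 0.0296]
tool_rot: [180.0, -0.0, 96.9]
force: [-1.6, 3.8, 2.3]
grip_width: 0.0435
grasp_force: 2.4
```

Run:
```python
from meas import *
o=env.get_obs();p=o['tool_pos']*1000; print('u',p[0]*.993+p[1]*.117,'v',-p[0]*.117+p[1]*.993,o['force'])
report(("scene",),("blue","grey","green"))
```

```text
u 593.2526155890934 v 121.0223092102095 [-1.62600513  3.81680412  2.3168722 ]
scene blue 1388 px [312. 219.] z 0.0608 c [615.5 134.9] size [126.7  85.5] ang 7.2 corn [[547.0, 169.0], [558.0, 85.0], [684.0, 101.0], [673.0, 185.0]]
scene grey 1668 px [279. 228.] z 0.0608 c [624.7  45.1] size [130.5  91.3] ang 6.8 corn [[555.0, 83.0], [565.0, -8.0], [695.0, 8.0], [684.0, 98.0]]
scene green 1544 px [245. 240.] z 0.061 c [636.6 -44.3] size [126.1  88.1] ang 6.7 corn [[569.0, -8.0], [579.0, -95.0], [704.0, -81.0], [694.0, 7.0]]
```

>>> arm_command(
  series=[
    [[-0.2,0,0],0],
    [[-0.4,0,0],0],
    [[-0.6,0,0],0],
    [[-0.8,0,0],0],
    [[-1,0,0],0],
  ],
)

```text
time_s: 18.2
tool_pos: [0.5751, 0.1894, 0.0297]
tool_rot: [180.0, -0.1, 96.9]
force: [-2.0, 5.3, 2.1]
grip_width: 0.0436
grasp_force: 3.1
```

>>> arm_command(
  series=[
    [[-0.2,0,0],0],
    [[-0.4,0,0],0],
    [[-0.6,0,0],0],
    [[-0.8,0,0],0],
    [[-0.8,0,0],0],
  ],
)

```text
time_s: 18.7
tool_pos: [0.575, 0.1889, 0.0297]
tool_rot: [180.0, -0.1, 96.9]
force: [-2.1, 5.9, 2.3]
grip_width: 0.0432
grasp_force: 3.3
```

>>> arm_command(
  series=[
    [[-0.3,0,0],0],
    [[-0.6,0,0],0],
    [[-0.9,0,0],0],
    [[-1,0,0],0],
    [[-1,0,0],0],
  ],
)

```text
time_s: 19.2
tool_pos: [0.5751, 0.1885, 0.0297]
tool_rot: [180.0, -0.1, 96.9]
force: [-1.6, 8.3, 1.7]
grip_width: 0.0433
grasp_force: 3.7
```

Run:
```python
from meas import *
o=env.get_obs();p=o['tool_pos']*1000; print('u',p[0]*.993+p[1]*.117,'v',-p[0]*.117+p[1]*.993,o['force'])
im,d,c=look("scene"); cv2.imwrite("pics/s6.png",cv2.resize(im[180:280,230:370],None,fx=5,fy=5,interpolation=2))
report(("scene",),("blue","grey","green"))
```

```text
u 593.1498044037495 v 119.85494284958996 [-1.59432758  8.25979623  1.65720235]
scene blue 1393 px [312. 219.] z 0.0609 c [615.6 134.1] size [126.4  86.1] ang 6.3 corn [[548.0, 170.0], [557.0, 84.0], [683.0, 98.0], [674.0, 184.0]]
scene grey 1661 px [278. 229.] z 0.0608 c [624.7  44.2] size [130.4  90.9] ang 6.7 corn [[555.0, 82.0], [565.0, -9.0], [695.0, 7.0], [684.0, 97.0]]
scene green 1507 px [245. 240.] z 0.061 c [636.6 -43.1] size [126.4  85.7] ang 5.8 corn [[569.0, -7.0], [578.0, -92.0], [704.0, -79.0], [695.0, 6.0]]
```

View pics/s6.png

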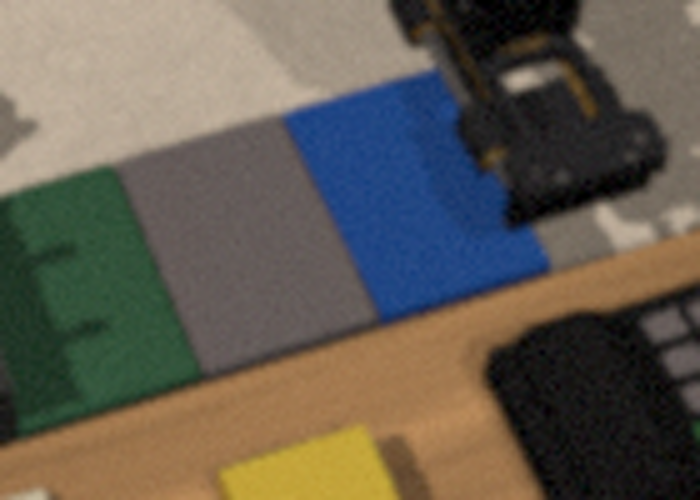

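The crop shows blue lying directly against grey along the seam (290,120)–(380,320), with its back on the shelf. Retreat and check unobstructed.

>>> arm_command(
  series=[
    [[8,0,0],0],
    [[18,0,0],0],
    [[22,0,-30],0],
    [[22,0,-65],0],
    [[22,0,-100],0],
  ],
)

```text
time_s: 19.8
tool_pos: [0.5727, 0.2077, 0.1301]
tool_rot: [-179.9, 0.1, 96.9]
force: [0.7, -0.1, 0.6]
grip_width: 0.0433
grasp_force: 0.0
```

>>> arm_command(
  series=[
    [[0,-25,-30],0.14],
    [[0,-65,-60],0.28],
    [[0,-105,-90],0.42],
    [[0,-145,-120],0.56],
    [[0,-160,-130],0.7],
  ],
)

```text
time_s: 20.3
tool_pos: [0.4125, 0.1893, 0.2629]
tool_rot: [179.7, -0.1, 56.5]
force: [-0.1, -0.3, 0.4]
grip_width: 0.0436
grasp_force: 0.0
```

>>> arm_command(
  series=[
    [[-10,0,0],0.145],
    [[-20,0,0],0.29],
    [[-30,0,0],0.435],
    [[-40,0,0],0.58],
    [[-50,0,0],0.725],
  ],
)

```text
time_s: 20.8
tool_pos: [0.3865, 0.1464, 0.2596]
tool_rot: [179.9, -0.0, 14.8]
force: [0.4, -0.3, -0.1]
grip_width: 0.0437
grasp_force: 0.0
```

```bash
cat > fin.py <<'E'
from meas import *
o=env.get_obs(); print(o['time_s'],o['tool_pos'],o['tool_rot'],o['force'])
for n in ("scene","wrist","side"):
    im,d,c=look(n); P=cloud(c,d); cv2.imwrite(f"pics/{n}_{o['time_s']:.1f}.png",im)
    for k in("blue","grey"):
        m=mask(im,P,k); r,b,p=rect(c,m,.062); q=p@np.array([[.9931,-.1175],[.1175,.9931]])*1000
        e={}
        for nm,a,s in(("front",0,-1),("back",0,1),("ymin",1,-1),("ymax",1,1)):
            lo,hi=np.percentile(q[:,a],[2,98]); ext=hi if s>0 else lo
            o_=1-a; l2,h2=np.percentile(q[:,o_],[15,85])
            t=q[(abs(q[:,a]-ext)<5)&(q[:,o_]>l2)&(q[:,o_]<h2)]
            f=np.polyfit(t[:,o_],t[:,a],1); e[nm]=(round(t[:,a].mean(),1),round(np.degrees(np.arctan(f[0])),1))
        print(n,k,np.round(r[1]),round(r[2],1),e)
E
python3 fin.py
```

```text
20.8 [0.38646432 0.14637125 0.25961241] [ 1.79913543e+02 -2.89499072e-03  1.48305721e+01] [ 0.41443189 -0.33281883 -0.11487798]
scene blue [126.  87.] 6.8 {'front': (np.float64(565.7), np.float64(0.3)), 'back': (np.float64(688.7), np.float64(-1.1)), 'ymin': (np.float64(19.0), np.float64(-0.2)), 'ymax': (np.float64(102.0), np.float64(0.6))}
scene grey [130.  91.] 6.6 {'front': (np.float64(562.3), np.float64(0.0)), 'back': (np.float64(689.3), np.float64(-0.5)), 'ymin': (np.float64(-73.0), np.float64(-0.4)), 'ymax': (np.float64(14.2), np.float64(0.1))}
wrist blue [60. 88.] 7.2 {'front': (np.float64(559.1), np.float64(0.4)), 'back': (np.float64(615.2), np.float64(-7.4)), 'ymin': (np.float64(20.0), np.float64(-0.3)), 'ymax': (np.float64(106.4), np.float64(1.0))}
wrist grey [76. 91.] 7.4 {'front': (np.float64(556.8), np.float64(-0.5)), 'back': (np.float64(629.5), np.float64(-6.9)), 'ymin': (np.float64(-70.7), np.float64(0.1)), 'ymax': (np.float64(17.9), np.float64(-0.5))}
side blue [124.  87.] 7.4 {'front': (np.float64(560.0), np.float64(0.8)), 'back': (np.float64(681.2), np.float64(-0.2)), 'ymin': (np.float64(27.3), np.float64(0.9)), 'ymax': (np.float64(113.9), np.float64(0.3))}
side grey [127.  90.] 7.3 {'front': (np.float64(558.7), np.float64(-0.6)), 'back': (np.float64(683.1), np.float64(0.3)), 'ymin': (np.float64(-69.7), np.float64(0.3)), 'ymax': (np.float64(20.1), np.float64(0.5))}
```

Run:
```python
import cv2,numpy as np,glob
a=cv2.imread("pics/side_20.8.png")[170:270,170:260]; b=cv2.imread("pics/wrist_20.8.png")[0:150,190:400]
a=cv2.resize(a,(360,400),interpolation=2); b=cv2.resize(b,(430,307),interpolation=2)
c=np.zeros((400,790,3),np.uint8); c[:,:360]=a; c[:307,360:]=b; cv2.imwrite("pics/m7.png",c)
```

```text
(no output)
```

View pics/m7.png

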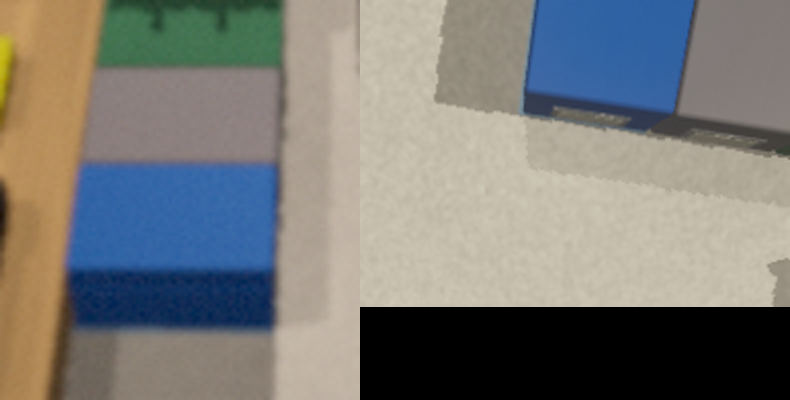

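Left crop: blue and grey tops meet with no gap. Right crop: the fronts are in line and the seam is closed. One last gentle two-finger press on the front will make sure the back is seated.

>>> arm_command(
  series=[
    [[26,11,20],0.05],
    [[52,22,40],0.1],
    [[78,32,60],0.137],
    [[104,43,80],0.137],
    [[128,53,100],0.137],
  ],
)

```text
time_s: 21.45
tool_pos: [0.5257, 0.1301, 0.1584]
tool_rot: [180.0, -0.0, 7.6]
force: [0.9, -0.3, 0.6]
grip_width: 0.0433
grasp_force: 0.0
```

>>> arm_command(
  series=[
    [[0,0,35],0],
    [[0,0,70],0],
    [[0,0,105],0],
    [[0,0,130],0],
    [[0,0,130],0],
  ],
)

```text
time_s: 21.95
tool_pos: [0.521, 0.1295, 0.0256]
tool_rot: [180.0, 0.4, 7.6]
force: [-0.2, -0.4, -0.3]
grip_width: 0.0436
grasp_force: 0.0
```

>>> arm_command(
  series=[
    [[3,0,0],0],
    [[6,0,0],0],
    [[8,0,0],0],
    [[10,0,0],0],
    [[11,0,0],0],
  ],
)

```text
time_s: 22.45
tool_pos: [0.5343, 0.1313, 0.0302]
tool_rot: [180.0, 0.1, 7.4]
force: [-5.1, -1.0, 4.3]
grip_width: 0.0435
grasp_force: 2.8
```

>>> arm_command(
  series=[
    [[0.4,0,0],0],
    [[0.8,0,0],0],
    [[1.2,0,0],0],
    [[1.6,0,0],0],
    [[2,0,0],0],
  ],
)

```text
time_s: 22.95
tool_pos: [0.5343, 0.1313, 0.0295]
tool_rot: [179.9, 0.3, 7.4]
force: [-10.5, -2.1, 8.2]
grip_width: 0.0439
grasp_force: 5.0
```

Seated: it stalls at the same depth as before, at 10 N. Retreat clear.

>>> arm_command(
  series=[
    [[-8,0,0],0],
    [[-20,0,0],0],
    [[-25,0,-35],0],
    [[-25,0,-75],0],
    [[-25,0,-115],0],
  ],
)

```text
time_s: 23.45
tool_pos: [0.5113, 0.1283, 0.1456]
tool_rot: [180.0, -0.0, 7.4]
force: [0.3, -0.5, 0.0]
grip_width: 0.0437
grasp_force: 0.0
```

>>> arm_command(
  series=[
    [[-25,0,-25],0],
    [[-50,0,-50],0],
    [[-75,0,-75],0],
    [[-100,0,-100],0],
    [[-100,0,-100],0],
  ],
)

```text
time_s: 23.95
tool_pos: [0.4126, 0.1159, 0.2481]
tool_rot: [179.9, -0.4, 7.4]
force: [0.3, -0.2, -0.4]
grip_width: 0.0438
grasp_force: 0.0
```

```bash
python3 fin.py
```

```text
23.95 [0.41256003 0.11591562 0.24805516] [179.89262116  -0.43534699   7.41030003] [ 0.26268375 -0.2408131  -0.40290679]
scene blue [126.  86.] 6.7 {'front': (np.float64(565.6), np.float64(-0.1)), 'back': (np.float64(688.7), np.float64(-0.7)), 'ymin': (np.float64(19.0), np.float64(-0.1)), 'ymax': (np.float64(102.0), np.float64(0.5))}
scene grey [130.  91.] 6.7 {'front': (np.float64(562.0), np.float64(-0.5)), 'back': (np.float64(688.9), np.float64(0.0)), 'ymin': (np.float64(-73.3), np.float64(0.3)), 'ymax': (np.float64(14.4), np.float64(0.0))}
wrist blue [67. 88.] 7.5 {'front': (np.float64(559.3), np.float64(0.8)), 'back': (np.float64(625.2), np.float64(-0.8)), 'ymin': (np.float64(19.6), np.float64(-0.4)), 'ymax': (np.float64(105.9), np.float64(0.5))}
wrist grey [71. 90.] 8.0 {'front': (np.float64(557.5), np.float64(-0.2)), 'back': (np.float64(626.8), np.float64(-1.0)), 'ymin': (np.float64(-70.8), np.float64(-0.1)), 'ymax': (np.float64(17.3), np.float64(0.1))}
side blue [124.  87.] 7.3 {'front': (np.float64(560.0), np.float64(0.8)), 'back': (np.float64(681.2), np.float64(0.2)), 'ymin': (np.float64(27.3), np.float64(0.3)), 'ymax': (np.float64(113.5), np.float64(0.4))}
side grey [127.  90.] 7.3 {'front': (np.float64(558.6), np.float64(-0.7)), 'back': (np.float64(683.0), np.float64(0.3)), 'ymin': (np.float64(-69.9), np.float64(0.3)), 'ymax': (np.float64(20.0), np.float64(0.5))}
```

Blue is in line with grey, square and unchanged by the retreat, and the robot is clear. Handing in.

```bash
python3 -c "
from cell import env
print(env.sign_off())"
```

```text
the job is handed in; nothing more can be done
None
```

The blue box was pushed onto its mark and handed in at about 24 s: back against the shelf, side against the grey box, square to within about half a degree by the cameras. The robot ended clear, and the grey box's measured position did not change; I did not re-measure the other things on the desk.

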